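# Fit the brake spring of a coil-winder pay-off stand

### The job

Fit the loose tension spring to the spool brake: drop its hook into the hole at the free end of the brake lever, then stretch the spring towards the post and slip its eye over the post's head into the groove, so that it draws the brake shoe fully onto the drum, and let go. Work by feel: do not press hard on the lever or post, do not overstretch the spring, and leave the other things on the bench alone.

Things in the scene. Friction and masses are not known exactly. Their poses are not given: they have to be found in the camera images.
- stand: Pay-off stand of a coil winder, fixed: grey base plate 270 x 270 x 10 mm carrying a steel brake drum (100 mm diameter, top 44 mm above the bench, centre 35 mm to +x of the plate's centre; 12 mm spindle up to 110 mm), spring post and brake lever. Origin: centre of the underside, on the bench, z up. The fitted spring runs along +y from lever hole to post, 95 mm to the -x side of the plate's centre.
- post: Upright grooved spring post on the plate, at (-95, 110.5) mm in the stand's frame. Collar 14 mm diameter up to 25 mm above the bench; groove (neck 7 mm diameter) 25 to 34 mm; head 11.5 mm diameter 34 to 41 mm, its top edge bevelled. Origin: on its axis in the groove, 29 mm above the bench. The eye may press on it with at most 20 N.
- lever_hole (a point): Free end of the flat aluminium brake lever, 18 mm wide, 4 mm thick, with a vertical 7 mm through-hole 30 mm from its tip. Origin: hole centre, half thickness, 30 mm above the bench; 18 mm free below. x: along the lever to its pivot, y: across it, to the post's side. Shoe on drum: hole at (-95, -75) mm in the stand's frame, 185.5 mm from the post. The hook may press on it with at most 12 N while the coils are shut, 20 N under tension.
- brake_lever (a joint): Angle of the brake lever about its upright pivot, 200 mm from the hole (pivot at (105, -75) mm in the stand's frame), rad: 0 = red-lined shoe on the drum (stop), larger = released, hole end swung away from the post, up to 0.35. It stays where it is left; about 1 N at the hole moves it.
- hook_block (a point): Centre of the dark square block (30 mm along the spring x 14 x 14 mm) at the spring's hook end; grip here. x: along the spring from hook to eye, z up as it lies. Starts flat on the bench, centre 7 mm up. With the hook hanging in the hole, arch resting on the lever, this centre is about 1.5 mm below the lever's half thickness. Tip standing on the lever beside the hole: 7 to 9 mm above it.
- hook_root (a point): Where the 3 mm hook wire leaves the dark block: centre of its outer face. Axes as hook_block. The wire arches over (underside 3.3 mm above the axis) and down; its leg is 20 mm further out (-x), ends 6.8 mm below the axis, tip turned 2 mm back to the block: 5 mm along by 3 mm across. The hook swivels stiffly about an upright pin 6 mm inside this face and may stand up to 0.6 rad to either side: feel for the hole.
- eye_block (a point): Centre of the brass square block (30 x 14 x 14 mm) at the spring's eye end; grip here. Axes as hook_block, 90 mm from its centre with the coils shut. Coils: 13 mm outside diameter, shut below 3 N, then 4 mm of stretch per newton. Fitted, the block centres are 121 mm apart (about 10.5 N). Drawn more than 136 mm apart, the spring is spoilt.
- eye (a point): Centre of the spring's eye: a flat level ring of 3 mm wire, 14 mm clear inside, 20 mm outside, 24 mm beyond the brass block's centre on the spring's axis. Axes as hook_block.
- wire_spool: Bystander: spool of copper wire, 70 mm diameter, 60 mm tall, standing on the bench. Origin: centre of its underside.
- screwdriver: Bystander: yellow-handled screwdriver, 190 mm long, lying on the bench.
- solvent_jar: Bystander: small jar, 56 mm diameter, 75 mm tall, standing on the bench. Origin: centre of its underside.
- lever: The brake lever itself. Origin: on its pivot axis, on the base plate (10 mm above the bench). The hole is 200 mm from it in the lever's -x direction.

How it is judged (in metres and radians):
On the way, in this order (a step that is already met when the one before it is completed fails the run):
1. the hook hangs in the lever's hole, the spring pointing to the post (horizontal distance between hook_block and lever_hole between 0.028 and 0.042 m and y of hook_block in the frame of lever_hole above 0.018 m and z of hook_block in the frame of lever_hole between -0.01 and 0.0035 m), for 0.2 s.
2. the spring is stretched by at least 15 mm with its hook in the hole (distance between hook_block and eye_block above 0.105 m and horizontal distance between hook_block and lever_hole between 0.028 and 0.044 m), for 0.1 s.
At the end, for the whole second after the job is handed in: Hook in the lever's hole (hook block's centre 28 to 44 mm from it, +4.5 to -8 mm of its height); eye in the post's groove (centre within 6 mm of the axis, 24.5 to 33.5 mm above the bench); blocks over 112 mm apart, spring at rest; lever below 0.02 rad (horizontal distance between hook_block and lever_hole between 0.028 and 0.044 m and z of hook_block in the frame of lever_hole between -0.008 and 0.0045 m and horizontal distance between eye and post below 0.006 m and height (world z) of eye between 0.0245 and 0.0335 m and distance between hook_block and eye_block above 0.112 m and value of joint brake_lever below 0.02 rad and linear speed of spring below 0.02 m/s); the robot touches nothing.
It fails at once if the hook is forced: it presses on the lever with more than 12 N while the coils are still shut (blocks under 93 mm apart) (contact force between spring and lever above 12 N and distance between hook_block and eye_block below 0.093 m).
It fails at once if the spring presses on the lever or the post with more than 20 N (contact force between spring and lever above 20 N or contact force between spring and post above 20 N).
It fails at once if the spring is overstretched (blocks more than 136 mm apart) (distance between hook_block and eye_block above 0.136 m).
It fails at once if the gripper or arm leans on the stand or lever with more than 20 N (contact force between any of the fingers, the arm and stand above 20 N).
It fails at once if a bystander is moved by more than 15 mm (distance of any of wire_spool, screwdriver, solvent_jar from where it was at the start of the episode above 0.015 m).
It also fails if it takes over 72 s, if anything falls off the work surface, if the arm or the gripper's body presses on something with over 40 N, if the wrist force passes 120 N, or if a joint passes its speed limit or range.

### The arm

A 6-joint arm with a two-finger parallel gripper is mounted at the origin on the work surface. World frame = base frame: x ahead of the robot, y to its left, z up, the work surface at z = 0. Lengths are in mm, angles in rad, forces in N, time in s.
With the tool pointing down it reaches from about 300 to 775 mm from the base axis. Payload 14.6 kg.
Tool frame: the origin (TCP) lies at the very end of the fingers, on their centre line; the grasp point (between the pads) lies 19 mm behind it; z points along the fingers, y is the direction in which the jaws open and shut (so a half turn about z gives the same grasp; the last joint's range is limited). The gripper opens to 94 mm and grips with 3 to 60 N. Pads are 16 mm wide; open, the fingers measure 119 mm over their backs; the gripper's body (75 mm by 177 mm) begins 78 mm behind the grasp point.
Start: joints at [-0.067, 0.3, 1.521, -0, 1.321, -0.067], TCP at [549.99, -0.002, 205.446] pointing down, gripper open.
Joint ranges: [-3.03, 3.03], [-0.79, 2.21], [0.23, 2.52], [-1.04, 4.18], [0, 3.07], [-2.55, 2.55]. Speed limits (rad/s): [2.22, 2.22, 2.57, 3.14, 3.14, 3.14].

### API

Orientations are given as [roll, pitch, yaw] about the fixed x, y, z axes, in that order (R = Rz(yaw) Ry(pitch) Rx(roll)).
In Python, from cell import manip gives the robot as it stands.
- The arm moves only by the shell command python3 -m inch 'ROWS' [FORCE]. ROWS is a JSON object of lists of equal length, an entry for each row: "grip": the opening, from -1 (shut) to 1 (fully open), so that 0 is half open; "travel": the shift along the world's x, y, z in cm, a list of three; "turn": the turn, a rotation vector about the world's x, y, z in degrees, a list of three. A call has 1 to 10 rows; each row is the pose to reach, as a shift and turn from the pose measured when the call began; what a row does not reach only later rows make up. A row lasts 1/8 s, in which the tool goes at most 62.5 mm and 10.7 degrees, less where a joint would pass 70% of its speed; a pose out of reach is approached as far as the arm can. A call with a gripper value outside its range is refused whole. The fingers move at their own pace and stop on an object; FORCE is the grip in N (left out, the last holds). Time passes only in rows, so rows that repeat a pose let the fingers close. It gives the time, the measured TCP pose, the force and the opening at its end, in the units of the state.
- manip.read_state(): the state, without advancing time (a new reading comes with each control period).
- manip.camera(name): name is "scene" or "side" or "wrist"; returns (picture, depth): 384x512x3 uint8, red, green, blue; 384x512 float32, mm along the optical axis (not along the pixel's ray), 0 where there is no reading.
- manip.calibration(name): a dict with "fx", "fy", "cx", "cy" (pixels), "world_from_camera" (4x4, takes a point from camera to world coordinates). Camera axes: x right, y up, looking along -z (the intrinsics and any distortion apply to the point x, -y, -z); pixel columns grow to the right and rows downward; lengths in mm; the calibration is good to about 2 mm. A picture is of the moment at which its call begins: read the wrist's pose just before it. calibration takes no time and is no camera call; for the wrist camera it gives the pose at the moment of the call.
- manip.sign_off(): hands the job in, once; it reports no verdict.
Trained networks look in the newest picture that a camera, given by its name, has taken for a name from the list of things; names that differ only in an ending like _2 or _b are one class to them, and where a whole thing is asked for, a point or a joint stands for the part that bears it (a point fixed in the world has none). Each returns a list of dicts, best first, with "p" (0 to 1); they miss things now and then, are a little off and sometimes report something else, mostly with a low value. They report only what shows in the picture. A call takes as long as a camera call.
- manip.look_for(camera, label): "bbox" ([left, top, right, bottom] in pixels, round what is visible of it).
The state is a dict: "clock": time; "joints": joint angles; "qd": joint speeds; "effort": joint torques, N m; "eef_pos": TCP position; "eef_rot": TCP orientation; "wrist_force": force on the tool from outside, world axes, zero at the start; "moment": the same for the moment, N m; "finger_gap": finger opening in mm.
Only numpy, scipy, OpenCV 4.12 (cv2) and the standard library are available. Lean on these libraries where they do the work, as an engineer would, in place of code of your own. Each camera call takes 0.05 s, during which the arm holds its last target.

## Working session

There is one attempt and no reset: what is moved stays moved. The work goes in short steps, Python scripts to look and compute and a shell command to move; the robot and the scene stay as the last step left them, time stands still between calls to the robot, and variables do not carry over. Pictures are saved under pics/ and viewed, and the job is handed in when it is done.

```bash
ls; mkdir -p pics; cat > h.py <<'E'
import numpy as np, cv2
from cell import manip
def snap(n,f):
    im,d=manip.camera(n); c=manip.calibration(n)
    cv2.imwrite('pics/'+f+'.png',im[:,:,::-1]); np.savez('pics/'+f+'.npz',im=im,d=d,**{k:np.array(v) for k,v in c.items()})
    return im,d,c
def pt(c,u,v,z):
    return np.array([(u-c['cx'])/c['fx']*z,-(v-c['cy'])/c['fy']*z,-z])
def world(c,u,v,depth):
    M=np.array(c['world_from_camera']); return (M@np.append(pt(c,u,v,depth),1))[:3]
def onplane(c,u,v,z):
    M=np.array(c['world_from_camera']); o=M[:3,3]; r=M[:3,:3]@pt(c,u,v,1.); return o+r*(z-o[2])/r[2]
def proj(c,p):
    M=np.array(c['world_from_camera']); q=M[:3,:3].T@(np.array(p)-M[:3,3]); return c['cx']+c['fx']*q[0]/-q[2], c['cy']-c['fy']*q[1]/-q[2]
E
python3 - <<'E'
from h import *
print(manip.read_state())
for n in ['scene','side','wrist']:
    im,d,c=snap(n,n+'0'); print(n,{k:(np.round(v,3).tolist()) for k,v in c.items()})
    for l in ['hook_block','eye_block','eye','post','lever_hole','brake_lever','stand','wire_spool','screwdriver','solvent_jar']:
        r=manip.look_for(n,l)[:2]
        print(l,[(np.round(x['bbox']).tolist(),round(x['p'],2)) for x in r])
print(manip.read_state()['clock'])
E
```

```text
pics
{'clock': 0.0, 'joints': array([-6.65789221e-02,  3.00462837e-01,  1.52158330e+00,  1.35621047e-05,
        1.32072147e+00, -6.66045911e-02]), 'qd': array([-0.0006126 ,  0.00156114, -0.00050099, -0.00117361, -0.00022999,
        0.00052103]), 'effort': array([-1.53750298e-03, -5.31805658e+01, -3.52735734e+01,  7.07558286e-02,
        2.43994006e-02, -4.79655944e-05]), 'eef_pos': array([5.49730467e+02, 3.01953289e-02, 2.04889932e+02]), 'eef_rot': array([-3.14042118e+00, -9.13065030e-05,  1.57081858e+00]), 'wrist_force': array([ 0.10082766,  0.68951442, -0.05655533]), 'moment': array([3.67502978e-05, 4.23152942e-02, 4.48355721e-02]), 'finger_gap': 93.7559813297863}
scene {'fx': 346.503, 'fy': 346.503, 'cx': 254.815, 'cy': 192.606, 'world_from_camera': [[0.668, -0.496, 0.554, 1135.75], [0.744, 0.461, -0.483, -443.588], [-0.016, 0.735, 0.677, 757.704], [0.0, 0.0, 0.0, 1.0]]}
hook_block [([94.0, 245.0, 137.0, 269.0], 0.68)]
eye_block [([100.0, 249.0, 110.0, 254.0], 0.47)]
eye []
post []
lever_hole []
brake_lever [([223.0, 194.0, 296.0, 223.0], 0.87)]
stand [([220.0, 163.0, 334.0, 244
[... 747 characters left out ...]
0], 0.56)]
screwdriver [([260.0, 299.0, 307.0, 349.0], 0.69), ([150.0, 153.0, 174.0, 168.0], 0.65)]
solvent_jar [([230.0, 124.0, 239.0, 140.0], 0.46)]
wrist {'fx': 276.473, 'fy': 276.473, 'cx': 259.212, 'cy': 190.843, 'world_from_camera': [[1.0, 0.001, -0.001, 550.208], [-0.001, 0.971, 0.241, 69.806], [0.001, -0.241, 0.971, 384.265], [0.0, 0.0, 0.0, 1.0]]}
hook_block [([208.0, 105.0, 395.0, 184.0], 0.5)]
eye_block []
eye []
post []
lever_hole [([209.0, 105.0, 396.0, 184.0], 0.82)]
brake_lever [([212.0, 105.0, 397.0, 185.0], 0.82)]
stand [([158.0, 0.0, 406.0, 196.0], 0.73)]
wire_spool [([321.0, 331.0, 360.0, 339.0], 0.87)]
screwdriver []
solvent_jar [([206.0, 104.0, 391.0, 182.0], 0.45)]
1.65
```

View pics/scene0.png

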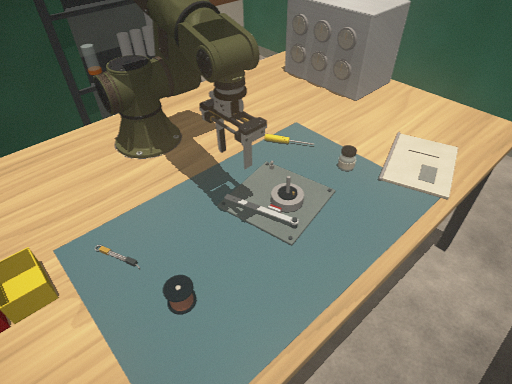

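View pics/side0.png

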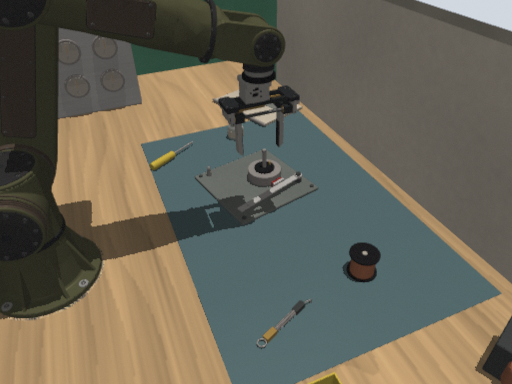

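View pics/wrist0.png

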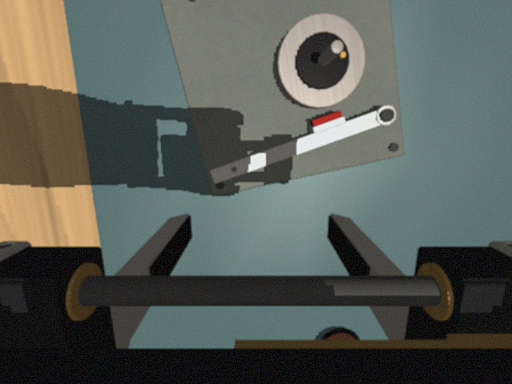

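```bash
python3 - <<'E'
from h import *
def crop(f,x0,y0,x1,y1,s,o):
    im=cv2.imread('pics/%s.png'%f)[y0:y1,x0:x1]; cv2.imwrite('pics/'+o+'.png',cv2.resize(im,None,fx=s,fy=s,interpolation=cv2.INTER_CUBIC))
crop('side0',190,135,330,225,5.5,'side0_stand')
crop('side0',240,280,330,355,8,'side0_spring')
crop('scene0',85,235,150,275,11,'scene0_spring')
crop('scene0',215,150,345,250,6,'scene0_stand')
E
```

```text
(no output)
```

View pics/side0_stand.png

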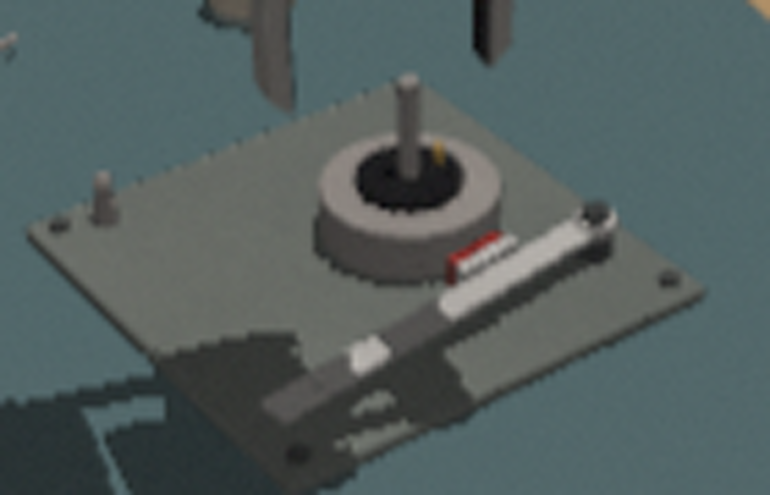

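View pics/side0_spring.png

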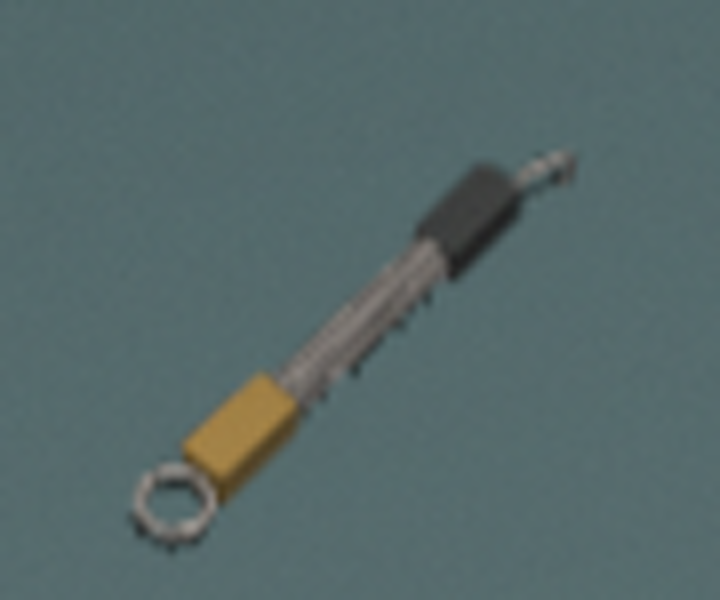

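View pics/scene0_spring.png

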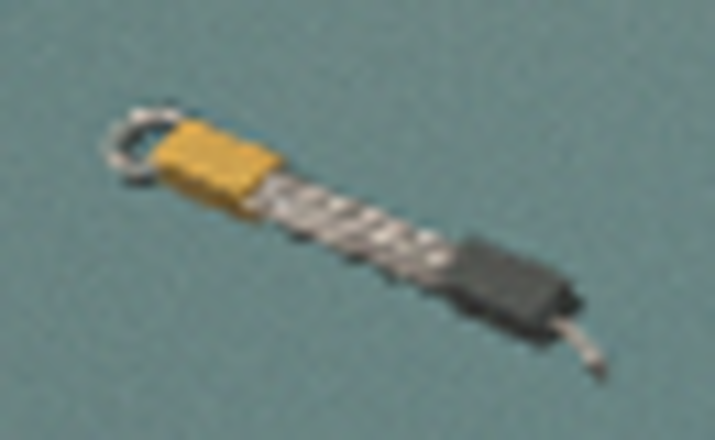

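View pics/scene0_stand.png

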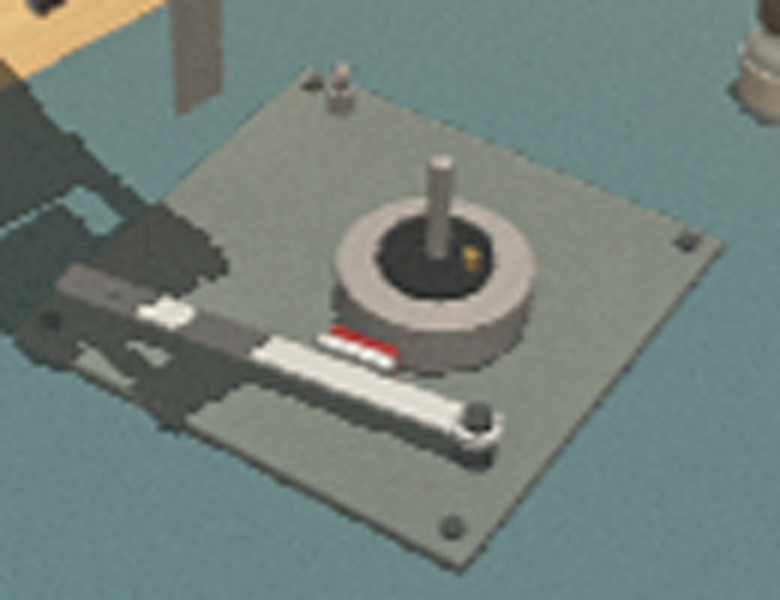

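```bash
python3 - <<'E'
from h import *
S=manip.calibration('scene'); D=manip.calibration('side')
fs=lambda x,y:(x/11+85,y/11+235)
fd=lambda x,y:(x/8+240,y/8+280)
gs=lambda x,y:(x/6+215,y/6+150)
gd=lambda x,y:(x/5.5+190,y/5.5+135)
def sh(n,a,b,z):
    A=onplane(S,*a,z) if a else None; B=onplane(D,*b,z) if b else None
    print(n,None if A is None else A[:2].round(1),None if B is None else B[:2].round(1))
sh('hooktip',fs(600,370),fd(568,165),5)
sh('dark',fs(515,275),fd(470,215),14)
sh('brass',fs(220,158),fd(243,420),14)
sh('eye',fs(145,147),fd(173,503),7)
sh('spindle',gs(441,160),gd(408,80),110)
sh('posttop',gs(342,68),gd(103,176),41)
sh('postbase',gs(342,108),gd(106,222),10)
sh('cTop',gs(310,68),gd(28,232),10)
sh('cRight',gs(725,242),gd(408,78),10)
sh('cBot',gs(462,572),gd(706,292),10)
sh('cLeft',gs(15,338),gd(290,494),10)
sh('hole',gs(115,295),None,32)
sh('pivot',gs(478,412),gd(597,212),40)
sh('tip',gs(72,280),gd(280,408),32)
sh('spool',(178,282),(364,252),60)
sh('jar',(348,149),None,75)
Wc=dict(np.load('pics/wrist0.npz'))
for n,u,v,z in [('hole',234,169,32),('pivot',386,115,38),('tip',211,177,32)]: print(n,onplane(Wc,u,v,z)[:2].round(1))
E
```

```text
hooktip [ 532.8 -322. ] [ 531.4 -321.7]
dark [ 501.4 -325.3] [ 496.  -331.4]
brass [ 419.4 -362.6] [ 415.5 -363.5]
eye [ 396.6 -374.3] [ 392.  -373.6]
spindle [621.3 135.7] [619.3 133.5]
posttop [472.5 214.7] [469.9 212.9]
postbase [470.9 217. ] [468.9 213.1]
cTop [431.  229.4] [426.2 221.7]
cRight [691.7 286.6] [683.6 282.6]
cBot [750.8  22.5] [742.5  20. ]
cLeft [492.1 -35.2] [481.7 -38.7]
hole [520.9   8.7] None
pivot [705.5  78.5] [702.9  72.3]
tip [ 4.974e+02 -3.000e-01] [491.7  -1.8]
spool [ 671.7 -282.5] [ 682.7 -287.5]
jar [628.9 415.8] None
hole [518.   11.4]
pivot [703.8  78.2]
tip [488.   1.]
```

The scene, side and wrist views agree. The stand is turned about 12.8° with its centre near (586, 127). The lever is released by about 0.13 rad. The spring lies at (499, -328), hook end towards +x and +y, with the dark block at side pixel (299, 307). I'll go above it with a yaw of about 200°, since joint 6 limits a larger turn.

```bash
python3 -m inch '{"grip":[0,0,0,0,0,0,0,0,0,0],"travel":[[-1,-6,0],[-2,-12,0],[-3,-18,0],[-4,-24,0],[-5,-30,-1],[-5,-32.8,-3],[-5,-32.8,-5],[-5,-32.8,-5.5],[-5,-32.8,-5.5],[-5,-32.8,-5.5]],"turn":[[0,0,10],[0,0,20],[0,0,30],[0,0,40],[0,0,50],[0,0,60],[0,0,70],[0,0,80],[0,0,90],[0,0,100]]}' 20; python3 -m inch '{"grip":[-0.3,-0.3,-0.3],"travel":[[0,0,0],[0,0,0],[0,0,0]],"turn":[[0,0,10],[0,0,10],[0,0,10]]}'
python3 - <<'E'
from h import *
print(manip.read_state()); snap('wrist','w1')
E
```

```text
clock: 2.9
eef_pos: [500.0, -328.0, 150.3]
eef_rot: [3.141, -0.0, -2.961]
wrist_force: [0.5, -0.2, 0.5]
finger_gap: 46.8
clock: 3.28
eef_pos: [501.8, -325.6, 150.3]
eef_rot: [-3.14, -0.003, -2.791]
wrist_force: [-0.3, 0.1, 0.0]
finger_gap: 32.9
{'clock': 3.275, 'joints': array([-0.63505599,  0.45408322,  1.44138272, -0.00414467,  1.24634906,
       -2.55489169]), 'qd': array([-0.00095023,  0.00028308,  0.00096115, -0.00207829, -0.00045291,
        0.00109099]), 'effort': array([ 1.29016936e-01, -6.07677770e+01, -3.42493880e+01, -7.55680120e-02,
        2.89548165e-02, -2.28416193e-01]), 'eef_pos': array([ 501.75764831, -325.59579003,  150.26637657]), 'eef_rot': array([-3.13960529, -0.00339577, -2.79123496]), 'wrist_force': array([-0.30027747,  0.06095281,  0.03491319]), 'moment': array([ 0.07771315, -0.02501843, -0.04955352]), 'finger_gap': 32.86640439826536}
```

View pics/w1.png

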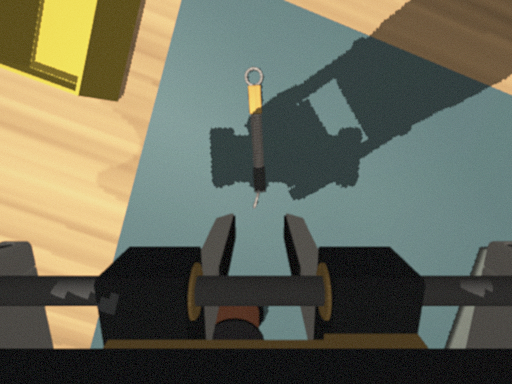

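```bash
python3 - <<'E'
from h import *
im=cv2.imread('pics/w1.png'); cv2.imwrite('pics/w1c.png',cv2.resize(im[60:220,200:310],None,fx=5,fy=3.75*4/3,interpolation=cv2.INTER_CUBIC)[:800][:, :])
E
```

```text
(no output)
```

View pics/w1c.png

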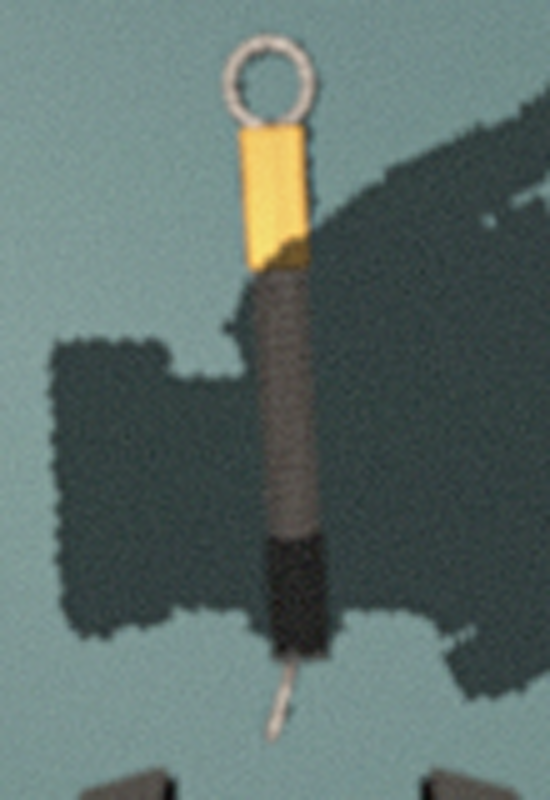

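```bash
python3 - <<'E'
from h import *
c=dict(np.load('pics/w1.npz'))
f=lambda x,y:(x/5+200,y/5+60)
P={}
for n,x,y,z in [('eye',270,82,7),('brass',275,198,14),('dark',297,595,14),('rootend',297,657,14),('tip',272,738,9)]:
    P[n]=onplane(c,*f(x,y),z); print(n,P[n].round(1))
a=P['dark']-P['eye'];print(np.degrees(np.arctan2(a[1],a[0])),np.hypot(*a[:2]))
a=P['dark']-P['brass'];print(np.degrees(np.arctan2(a[1],a[0])),np.hypot(*a[:2]))
u=a/np.hypot(*a[:2]); pin=P['dark']+9*u; b=P['tip']-pin; print('pin->tip',np.degrees(np.arctan2(b[1],b[0])),np.hypot(*b[:2]))
E
```

```text
eye [ 392.9 -371.6    7. ]
brass [ 415.7 -362.1   14. ]
dark [ 496.6 -327.5   14. ]
rootend [ 510.6 -322.5   14. ]
tip [ 532.8 -320.8    9. ]
23.0288783329717 112.68284513623816
23.142520287006274 88.02846598556215
pin->tip 6.539799918108295 28.08848514766163
```

```bash
python3 -m inch '{"grip":[-0.3,-0.3,-0.3,-0.3,-0.3,-0.3],"travel":[[-0.45,-0.17,-4],[-0.45,-0.17,-8],[-0.45,-0.17,-12],[-0.45,-0.17,-14],[-0.45,-0.17,-14.7],[-0.45,-0.17,-14.7]],"turn":[[0,0,-2],[0,0,-2],[0,0,-2],[0,0,-2],[0,0,-2],[0,0,-2]]}' 
python3 -c "
from h import *
print(manip.read_state()['joints'])"
python3 -m inch '{"grip":[-0.5,-0.65,-0.8,-1,-1,-1],"travel":[[0,0,0],[0,0,0],[0,0,0],[0,0,0],[0,0,0],[0,0,0]],"turn":[[0,0,0],[0,0,0],[0,0,0],[0,0,0],[0,0,0],[0,0,0]]}' 30
```

```text
clock: 4.08
eef_pos: [497.6, -327.6, 4.1]
eef_rot: [-3.139, -0.003, -2.826]
wrist_force: [0.2, -0.7, 0.4]
finger_gap: 32.7
[-0.64190421  0.63136364  1.54664664 -0.00480901  0.9629469  -2.5255329 ]
clock: 4.82
eef_pos: [498.0, -327.9, 4.8]
eef_rot: [-3.138, -0.002, -2.826]
wrist_force: [-0.6, -0.3, 6.3]
finger_gap: 13.4
```

```bash
python3 -m inch '{"grip":[-1,-1,-1,-1,-1,-1,-1,-1,-1,-1],"travel":[[0,0,2],[0,0,5],[0,0,10],[0,5,10],[0.5,10,10],[1,15,10],[1.5,20,10],[1.8,25,10],[1.8,30,10],[1.8,33,9]],"turn":[[0,0,0],[0,0,-5],[0,0,-15],[0,0,-25],[0,0,-35],[0,0,-45],[0,0,-55],[0,0,-65],[0,0,-75],[0,0,-85]]}'
python3 -m inch '{"grip":[-1,-1,-1,-1],"travel":[[0,2,-1],[0,4,-2],[0,4,-2],[0,4,-2]],"turn":[[0,0,-10],[0,0,-10],[0,0,-10],[0,0,-10]]}'
python3 - <<'E'
from h import *
print(manip.read_state()); snap('wrist','w2');snap('side','s2');snap('scene','c2')
for f,(x0,y0,x1,y1),s in [('side',(190,120,330,225),5.5),('scene',(215,130,345,240),6),('wrist',(160,150,360,290),4)]:
    im=cv2.imread('pics/%s2.png'%{'side':'s','scene':'c','wrist':'w'}[f])[y0:y1,x0:x1]; cv2.imwrite('pics/%s2c.png'%f,cv2.resize(im,None,fx=s,fy=s,interpolation=cv2.INTER_CUBIC)[:600])
E
```

```text
clock: 6.08
eef_pos: [516.3, 4.2, 96.3]
eef_rot: [-3.14, -0.001, 1.969]
wrist_force: [0.6, -0.6, -2.0]
finger_gap: 13.3
clock: 6.58
eef_pos: [516.5, 43.7, 77.1]
eef_rot: [-3.14, -0.001, 1.795]
wrist_force: [-0.4, -0.2, -2.1]
finger_gap: 13.7
{'clock': 6.575, 'joints': array([ 1.34175403e-02,  3.77895132e-01,  1.73997464e+00,  6.34618172e-04,
        1.02522414e+00, -2.11108436e-01]), 'qd': array([-0.00931515,  0.00015502, -0.00139961,  0.00068902, -0.0028375 ,
        0.00174754]), 'effort': array([ 8.23249687e-01, -5.31519091e+01, -3.06012332e+01,  1.77880470e-01,
        7.71041494e-02,  2.31525995e-02]), 'eef_pos': array([516.48092514,  43.68044456,  77.11949187]), 'eef_rot': array([-3.14023821e+00, -8.44561008e-04,  1.79499202e+00]), 'wrist_force': array([-0.36832205, -0.15705244, -2.11623064]), 'moment': array([-0.11308024, -0.07145296, -0.01322814]), 'finger_gap': 13.687091732555325}
```

View pics/w2.png

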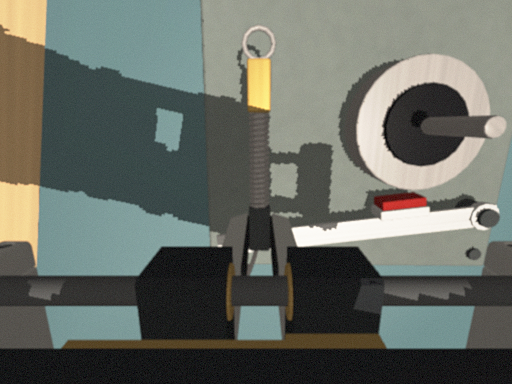

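View pics/wrist2c.png

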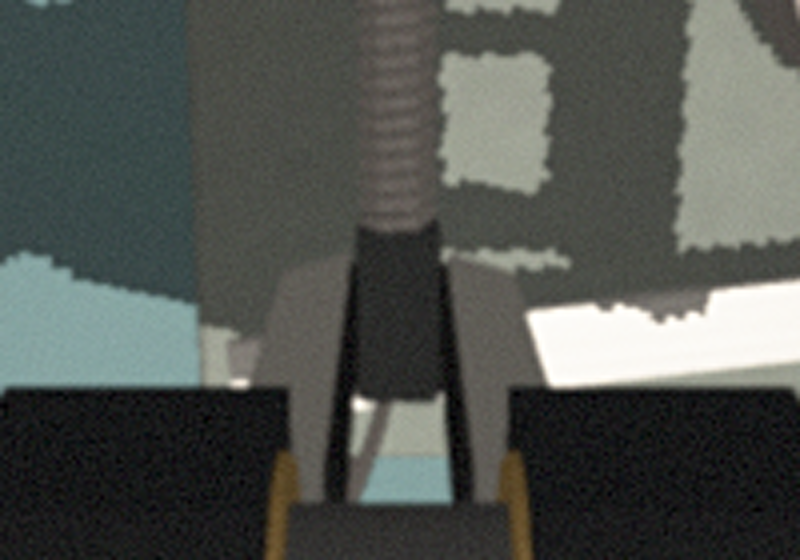

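View pics/side2c.png

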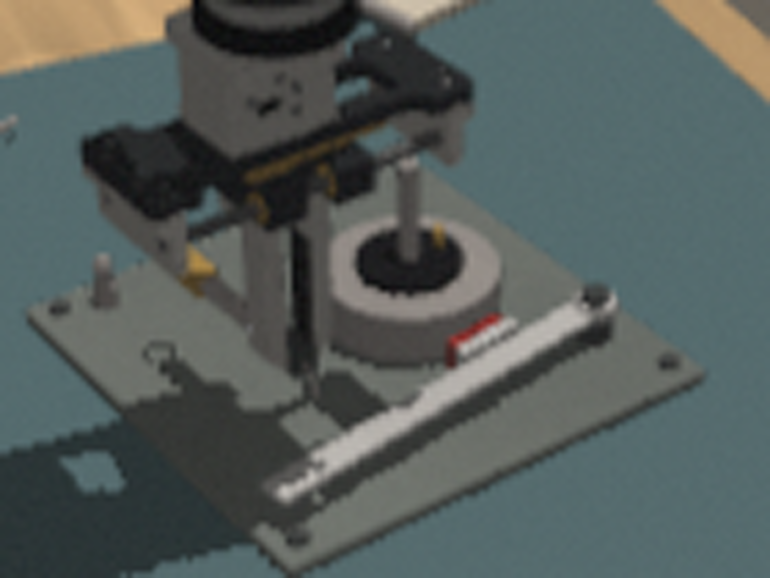

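View pics/scene2c.png

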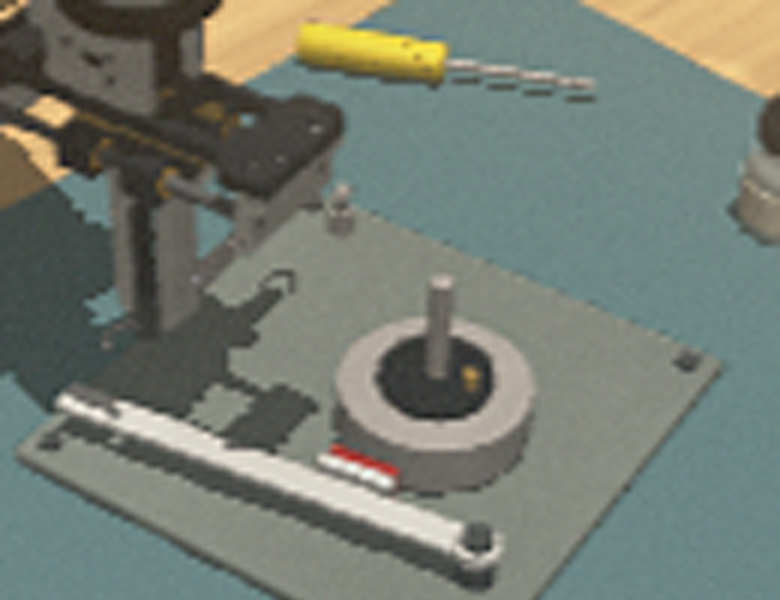

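The wrist view (w2) shows the block held squarely. The hook leaves at (256, 251) and bends left, and its tip is hidden behind the gripper bar at row 275. The lever hole is hidden too, so I'll shift the arm to see it.

```bash
python3 -m inch '{"grip":[-1,-1,-1,-1],"travel":[[2,-4,0],[4,-8,0],[4,-8,0],[4,-8,0]],"turn":[[0,0,0],[0,0,0],[0,0,0],[0,0,0]]}'
python3 - <<'E'
from h import *
print(manip.read_state()['eef_pos']); snap('wrist','w3')
im=cv2.imread('pics/w3.png')[60:240,100:280]; cv2.imwrite('pics/w3c.png',cv2.resize(im,None,fx=3.3,fy=3.3,interpolation=cv2.INTER_CUBIC))
E
```

```text
clock: 7.22
eef_pos: [556.1, -36.6, 76.8]
eef_rot: [-3.14, -0.001, 1.793]
wrist_force: [-0.2, 0.2, -2.0]
finger_gap: 13.9
[556.14069443 -36.60061461  76.80506018]
```

View pics/w3.png

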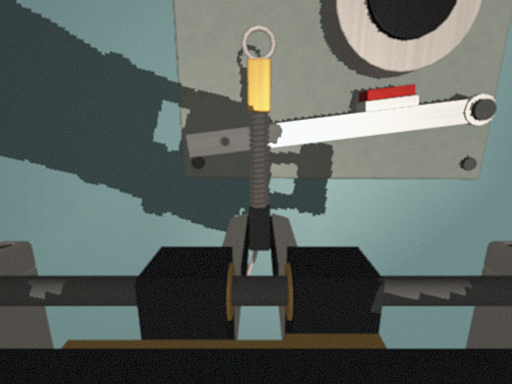

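View pics/w3c.png

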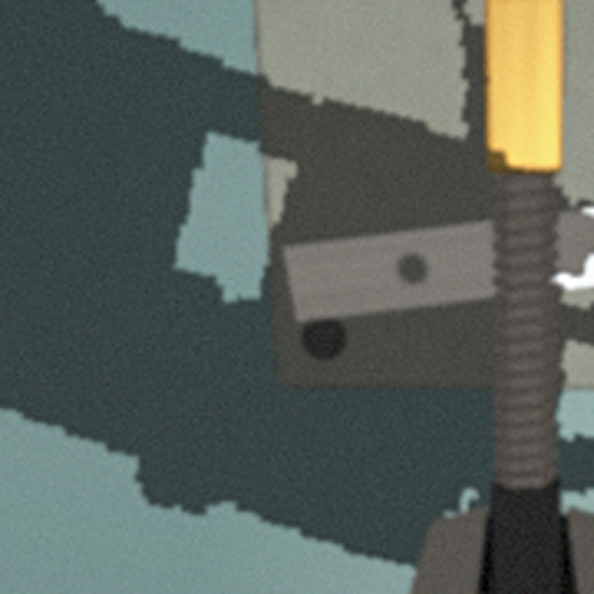

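```bash
python3 - <<'E'
from h import *
c=dict(np.load('pics/w3.npz'))
for n,u,v,z in [('hole',224.8,141.2,32),('tipend',188.3,146.1,32),('pivot',482,108,40),('eye',259,43,79),('brass',259,84,86),('darkEyeEnd',260,207.5,86)]:
    print(n,onplane(c,u,v,z).round(1))
d=c['d']; print(d[80:90,257:262].mean(), world(c,259,84,d[84,259]).round(1), world(c,259,225,d[225,259]).round(1),world(c,259,45,1).round(1))
print(world(c,212,141,d[141,212]).round(1))
im=cv2.imread('pics/w3.png')[200:285,225:295]; cv2.imwrite('pics/w3h.png',cv2.resize(im,None,fx=8,fy=7,interpolation=cv2.INTER_CUBIC))
E
```

```text
hole [517.5  11.6  32. ]
tipend [489.7   1.3  32. ]
pivot [701.4  78.8  40. ]
eye [531.1  75.5  79. ]
brass [536.3  52.8  86. ]
darkEyeEnd [553.3 -19.8  86. ]
161.59277 [536.2  52.9  84.9] [555.4 -32.   84.9] [541.2  32.1 254.7]
[507.5   9.5  32.3]
```

View pics/w3h.png

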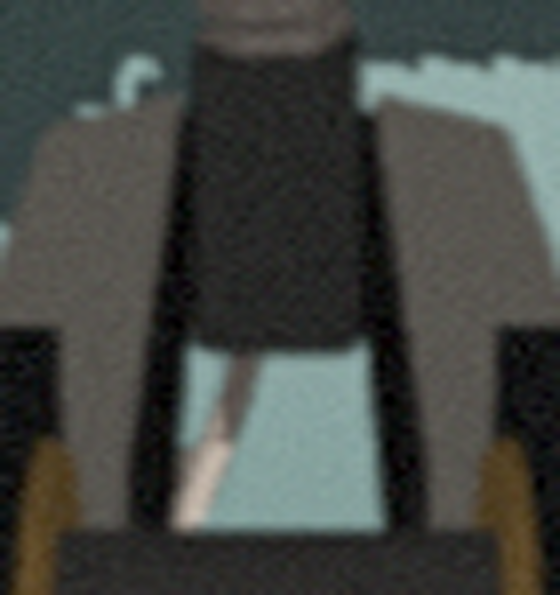

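```bash
python3 - <<'E'
from h import *
c=dict(np.load('pics/w3.npz'))
P1=onplane(c,255.4,250,78.5);P2=onplane(c,248.5,275,81.5);F=onplane(c,259.6,250,85)
s=np.array([np.cos(np.radians(103.1)),np.sin(np.radians(103.1))]); o=-s; l=np.array([s[1],-s[0]])
cen=np.array([536.3,52.8])+90*o
print('cen',cen,'stateoffset',cen-[556.14,-36.6])
for n,p in [('P1',P1),('P2',P2),('F',F)]:
    q=p[:2]-cen; r=q-9*o; print(n,p.round(1),'along',(q@o).round(1),'lat',(q@l).round(1),'ang from pin',np.degrees(np.arctan2(r@l,r@o)).round(1))
for a in [14,17,20]:
    t=np.radians(a); 
    for sg in (-1,):
        tip=9*o+25*(np.cos(t)*o+sg*np.sin(t)*l); print(a,sg,'cen->tip',tip.round(1),'TCP for hole', (np.array([517.5,11.6])-tip-(cen-[556.14,-36.6])).round(1))
E
```

```text
cen [556.69861767 -34.85783706] stateoffset [0.55861767 1.74216294]
P1 [557.6 -53.   78.5] along 17.9 lat -3.2 ang from pin -20.1
P2 [556.7 -71.3  81.5] along 35.5 lat -8.2 ang from pin -17.2
F [559.7 -49.3  85. ] along 14.7 lat -0.3 ang from pin -3.0
14 -1 cen->tip [  1.6 -33.8] TCP for hole [515.3  43.6]
17 -1 cen->tip [  0.3 -33.7] TCP for hole [516.6  43.6]
20 -1 cen->tip [ -1.  -33.6] TCP for hole [517.9  43.4]
```

```bash
python3 -m inch '{"grip":[-1,-1,-1,-1,-1,-1],"travel":[[-2,4,0],[-3.94,8.01,-1],[-3.94,8.01,-3],[-3.94,8.01,-3.2],[-3.94,8.01,-3.2],[-3.94,8.01,-3.2]],"turn":[[0,0,0],[0,0,0],[0,0,0],[0,0,0],[0,0,0],[0,0,0]]}' 40
python3 - <<'E'
from h import *
s=manip.read_state();print(s['eef_pos'],s['wrist_force'],s['eef_rot'])
snap('side','s4');snap('scene','c4');snap('wrist','w4')
a=cv2.imread('pics/s4.png')[180:225,220:270];b=cv2.imread('pics/c4.png')[170:215,215:265]
w=cv2.imread('pics/w4.png')[200:285,210:310]
cv2.imwrite('pics/sc4.png',np.hstack([cv2.resize(a,None,fx=8,fy=8,interpolation=cv2.INTER_CUBIC),cv2.resize(b,None,fx=8,fy=8,interpolation=cv2.INTER_CUBIC)]))
cv2.imwrite('pics/w4c.png',cv2.resize(w,None,fx=7,fy=7,interpolation=cv2.INTER_CUBIC))
E
```

```text
clock: 8.02
eef_pos: [517.2, 43.7, 45.6]
eef_rot: [-3.141, -0.001, 1.794]
wrist_force: [0.9, -0.6, -2.1]
finger_gap: 13.2
[517.17439676  43.73604216  45.58340626] [ 0.87626669 -0.6031306  -2.07833349] [-3.14096062e+00 -9.24273291e-04  1.79381405e+00]
```

View pics/sc4.png

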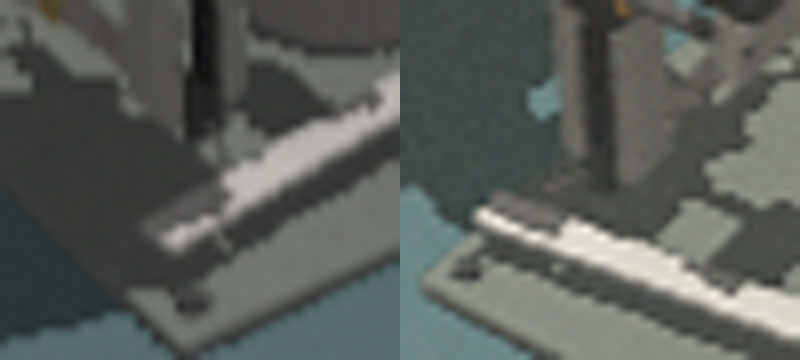

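View pics/w4c.png

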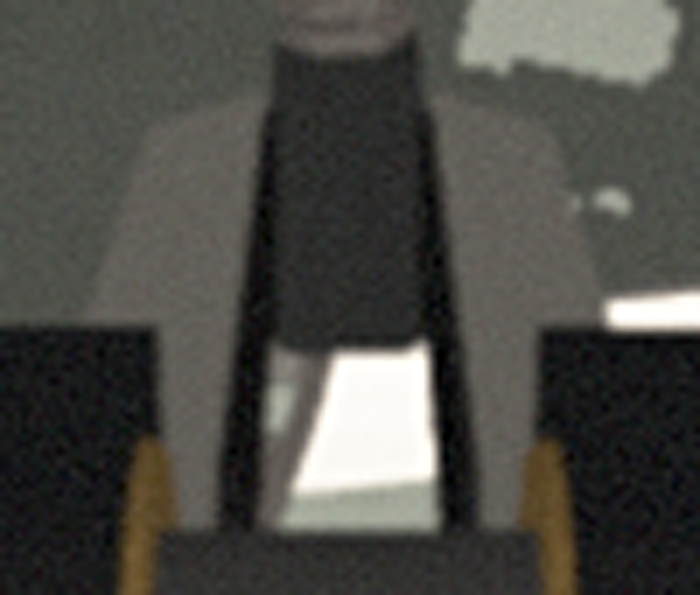

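```bash
python3 -m inch '{"grip":[-1,-1,-1,-1],"travel":[[-0.04,-0.02,-0.4],[-0.04,-0.02,-0.65],[-0.04,-0.02,-0.65],[-0.04,-0.02,-0.65]],"turn":[[0,0,0],[0,0,0],[0,0,0],[0,0,0]]}'; python3 -m inch '{"grip":[-1,-1],"travel":[[0,0,-0.1],[0,0,-0.1]],"turn":[[0,0,0],[0,0,0]]}'; python3 -m inch '{"grip":[-1,-1],"travel":[[0,0,-0.1],[0,0,-0.1]],"turn":[[0,0,0],[0,0,0]]}'
```

```text
clock: 8.68
eef_pos: [516.6, 43.6, 38.8]
eef_rot: [-3.14, -0.001, 1.794]
wrist_force: [0.6, 0.2, -1.2]
finger_gap: 13.3
clock: 8.93
eef_pos: [516.6, 43.5, 37.7]
eef_rot: [-3.14, -0.001, 1.794]
wrist_force: [-0.1, -0.3, -2.3]
finger_gap: 13.8
clock: 9.18
eef_pos: [516.5, 43.6, 36.6]
eef_rot: [-3.14, -0.001, 1.794]
wrist_force: [0.1, -0.7, -2.7]
finger_gap: 13.5
```

```bash
python3 -m inch '{"grip":[-1,-1],"travel":[[0,0,-0.1],[0,0,-0.1]],"turn":[[0,0,0],[0,0,0]]}'; python3 -m inch '{"grip":[-1,-1],"travel":[[0,0,-0.1],[0,0,-0.1]],"turn":[[0,0,0],[0,0,0]]}'
```

```text
clock: 9.43
eef_pos: [516.5, 43.6, 35.6]
eef_rot: [-3.14, -0.001, 1.794]
wrist_force: [0.3, 0.6, -1.8]
finger_gap: 13.5
clock: 9.68
eef_pos: [516.4, 43.5, 34.5]
eef_rot: [-3.14, -0.001, 1.794]
wrist_force: [-0.8, -0.1, -3.3]
finger_gap: 13.3
```

```bash
for i in 1 2; do :; done; python3 -m inch '{"grip":[-1,-1],"travel":[[0,0,-0.1],[0,0,-0.1]],"turn":[[0,0,0],[0,0,0]]}'; python3 -m inch '{"grip":[-1,-1],"travel":[[0,0,-0.1],[0,0,-0.1]],"turn":[[0,0,0],[0,0,0]]}'; python3 - <<'E'
from h import *
snap('side','s5');snap('scene','c5');snap('wrist','w5')
a=cv2.imread('pics/s5.png')[180:225,220:270];b=cv2.imread('pics/c5.png')[170:215,215:265]
w=cv2.imread('pics/w5.png')[200:285,210:310]
cv2.imwrite('pics/sc5.png',np.hstack([cv2.resize(a,None,fx=8,fy=8,interpolation=cv2.INTER_CUBIC),cv2.resize(b,None,fx=8,fy=8,interpolation=cv2.INTER_CUBIC)]))
cv2.imwrite('pics/w5c.png',cv2.resize(w,None,fx=7,fy=7,interpolation=cv2.INTER_CUBIC))
E
```

```text
clock: 9.93
eef_pos: [516.4, 43.5, 33.4]
eef_rot: [-3.14, -0.001, 1.794]
wrist_force: [-0.3, 0.1, -1.5]
finger_gap: 13.4
clock: 10.18
eef_pos: [516.3, 43.6, 32.3]
eef_rot: [-3.14, -0.001, 1.794]
wrist_force: [-0.1, -0.7, -2.9]
finger_gap: 13.7
```

View pics/sc5.png

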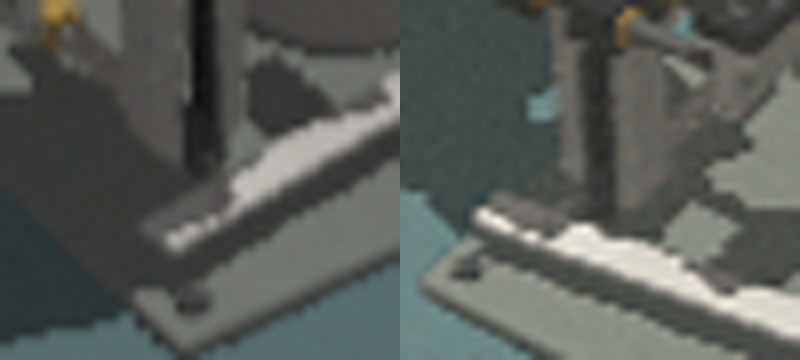

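View pics/w5c.png

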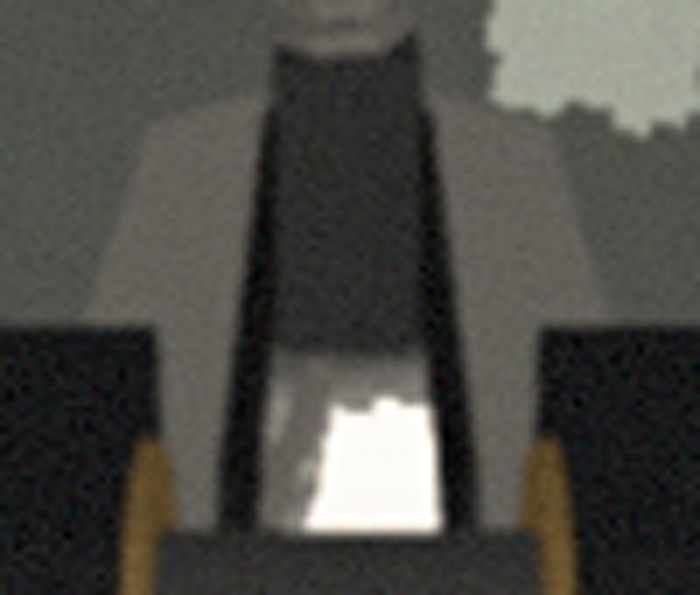

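No resistance below lever-top level, so the hook seems to be in the hole. I'll keep going down.

```bash
python3 -m inch '{"grip":[-1,-1,-1],"travel":[[0,0,-0.1],[0,0,-0.2],[0,0,-0.2]],"turn":[[0,0,0],[0,0,0],[0,0,0]]}';  python3 -m inch '{"grip":[-1,-1,-1],"travel":[[0,0,-0.1],[0,0,-0.2],[0,0,-0.2]],"turn":[[0,0,0],[0,0,0],[0,0,0]]}'
```

```text
clock: 10.7
eef_pos: [516.3, 43.6, 30.3]
eef_rot: [-3.14, -0.001, 1.794]
wrist_force: [-0.0, -0.5, -1.0]
finger_gap: 13.5
clock: 11.08
eef_pos: [516.3, 43.5, 28.2]
eef_rot: [-3.14, -0.001, 1.794]
wrist_force: [0.3, 0.4, -2.1]
finger_gap: 13.1
```

```bash
python3 -m inch '{"grip":[-1,-1],"travel":[[0,0,-0.05],[0,0,-0.05]],"turn":[[0,0,0],[0,0,0]]}'; python3 -m inch '{"grip":[-1,-1],"travel":[[0,0,-0.05],[0,0,-0.05]],"turn":[[0,0,0],[0,0,0]]}'
```

```text
clock: 11.32
eef_pos: [516.2, 43.6, 27.6]
eef_rot: [-3.139, -0.001, 1.794]
wrist_force: [0.0, -0.5, -2.8]
finger_gap: 13.5
clock: 11.58
eef_pos: [516.2, 43.5, 27.1]
eef_rot: [-3.139, -0.001, 1.794]
wrist_force: [0.9, 0.4, -2.8]
finger_gap: 13.6
```

```bash
python3 -m inch '{"grip":[-1,-1,-1,-1,-1],"travel":[[-0.1,0.3,0],[-0.2,0.7,0],[-0.35,1.1,0],[-0.5,1.5,0],[-0.5,1.5,0]],"turn":[[0,0,0],[0,0,0],[0,0,0],[0,0,0],[0,0,0]]}'; python3 - <<'E'
from h import *
snap('side','s6');snap('scene','c6');snap('wrist','w6')
a=cv2.imread('pics/s6.png')[140:225,195:320];b=cv2.imread('pics/c6.png')[140:240,215:340]
cv2.imwrite('pics/sc6.png',np.hstack([cv2.resize(a,(400,300),interpolation=cv2.INTER_CUBIC),cv2.resize(b,(400,300),interpolation=cv2.INTER_CUBIC)]))
E
```

```text
clock: 12.2
eef_pos: [511.0, 58.9, 27.1]
eef_rot: [-3.139, -0.001, 1.794]
wrist_force: [0.3, 0.0, -2.5]
finger_gap: 13.3
```

View pics/sc6.png

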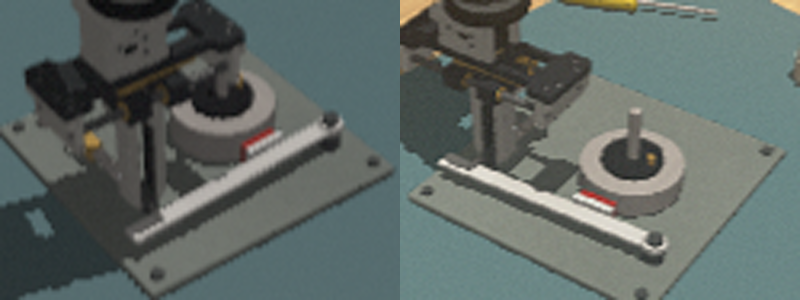

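View pics/w6.png

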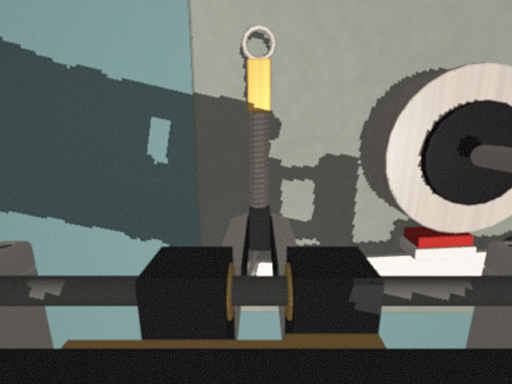

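The lever followed, so the hook is captured. The shoe in the wrist view at (440, 237) is now nearer the drum. I'll tip the eye end down towards the plate and release.

```bash
python3 -m inch '{"grip":[-1,-1,-1,-0.3,-0.3,-0.3],"travel":[[0,0,-0.1],[0,0,-0.2],[0,0,-0.2],[0,0,-0.2],[0,0,-0.2],[0,0,-0.2]],"turn":[[-2.5,-0.6,0],[-4.9,-1.1,0],[-4.9,-1.1,0],[-4.9,-1.1,0],[-4.9,-1.1,0],[-4.9,-1.1,0]]}'; python3 -m inch '{"grip":[-0.3,-0.3,-0.3,-0.3],"travel":[[0,0,2],[0,0,5],[-0.5,-2,8],[-0.5,-4,8]],"turn":[[0,0,0],[0,0,0],[0,0,0],[0,0,0]]}';python3 - <<'E'
from h import *
print(manip.read_state()['eef_rot']);snap('wrist','w7');snap('side','s7')
E
```

```text
clock: 13.1
eef_pos: [511.2, 58.4, 25.2]
eef_rot: [-3.139, 0.086, 1.793]
wrist_force: [0.5, 0.3, -0.4]
finger_gap: 33.0
clock: 13.6
eef_pos: [507.1, 18.0, 107.5]
eef_rot: [3.14, 0.087, 1.794]
wrist_force: [0.2, -1.2, -0.9]
finger_gap: 33.0
[3.14007005 0.08662508 1.79361476]
```

View pics/w7.png

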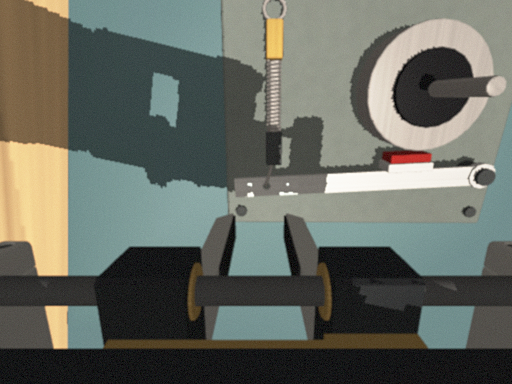

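View pics/s7.png

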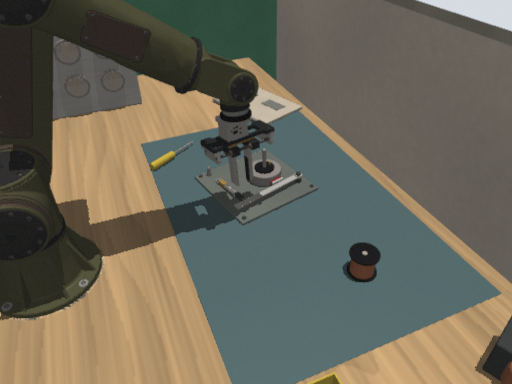

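```bash
python3 - <<'E'
from h import *
c=dict(np.load('pics/w7.npz'));d=c['d']
for n,u,v in [('brass',275,40),('brassT',275,22),('brassB',275,57),('dark',274,148),('darkB',273,160),('leverL',250,185),('plate',245,60)]:
    print(n,world(c,u,v,np.median(d[v-1:v+2,u-1:u+2])).round(1))
print('eye',onplane(c,275,8,17).round(1),'hole?',onplane(c,267,186,32).round(1),'pivot',onplane(c,484,175,40).round(1))
E
```

```text
brass [491.5 144.7  23.4]
brassT [488.4 157.5  22.1]
brassB [494.5 132.3  24. ]
dark [511.   59.2  31.5]
darkB [512.6  48.6  32.5]
leverL [497.3  20.2  30.8]
plate [469.4 126.1   8.3]
eye [486.1 168.4  17. ] hole? [513.   23.1  32. ] pivot [699.2  78.2  40. ]
```

```bash
python3 -m inch '{"grip":[-0.3,-0.3,-0.3,-0.3,-0.3],"travel":[[-0.5,4,0],[-1,8,-1],[-1.58,12.7,-3],[-1.58,12.7,-5],[-1.58,12.7,-5]],"turn":[[0,0,0],[0,0,0],[0,0,0],[0,0,0],[0,0,0]]}'; python3 - <<'E'
from h import *
print(manip.read_state()['eef_pos']);im,d,c=snap('wrist','w8')
cv2.imwrite('pics/w8c.png',cv2.resize(im[90:290,180:330,::-1],None,fx=3,fy=3,interpolation=cv2.INTER_CUBIC))
E
```

```text
clock: 14.32
eef_pos: [489.5, 144.7, 54.3]
eef_rot: [-3.137, 0.086, 1.793]
wrist_force: [-0.1, -0.1, -0.2]
finger_gap: 33.2
[489.48098005 144.74675349  54.29505071]
```

View pics/w8.png

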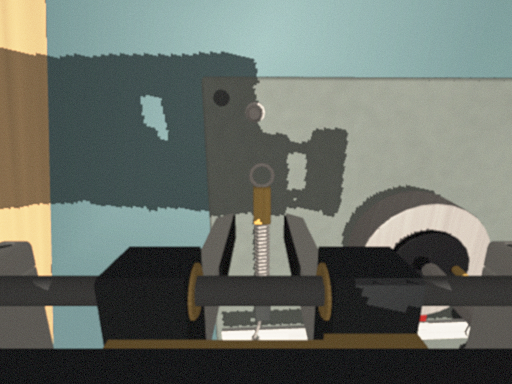

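View pics/w8c.png

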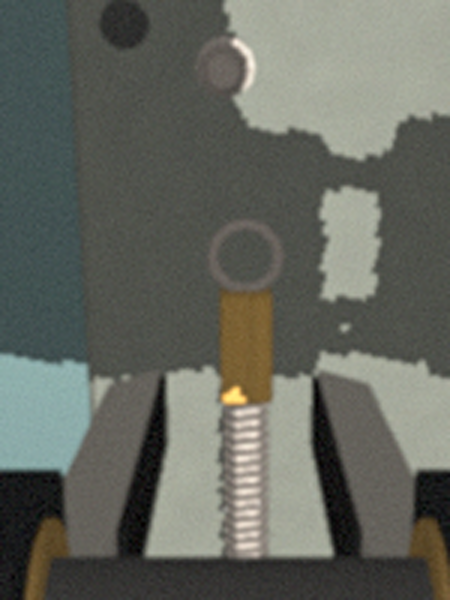

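```bash
python3 - <<'E'
from h import *
c=dict(np.load('pics/w8.npz'));d=c['d']
f=lambda x,y:(x/3+180,y/3+90)
M=c['world_from_camera']; print(M[:3,3].round(1))
for n,x,y,z in [('posttop',224,67,41),('eye',246,256,16),('brass top far',246,292,24),('brass top near',247,402,26.5)]:
    u,v=f(x,y); print(n,onplane(c,u,v,z).round(1), world(c,u,v,np.median(d[int(v)-1:int(v)+2,int(u)-1:int(u)+2])).round(1))
E
```

```text
[472.3 227.4 227.5]
posttop [471.2 217.1  41. ] [471.2 217.1  41.4]
eye [487.  169.9  16. ] [487.4 168.4  10.4]
brass top far [488.6 162.7  24. ] [488.8 161.9  21.3]
brass top near [495.5 133.4  26.5] [495.7 132.6  24.7]
```

```bash
python3 -m inch '{"grip":[-0.3,-0.3,-0.3,-0.3,-0.3,-0.5,-0.7,-1,-1,-1],"travel":[[0.25,0.18,-2],[0.25,0.18,-3.5],[0.25,0.18,-4],[0.25,0.18,-4],[0.25,0.18,-4],[0.25,0.18,-4],[0.25,0.18,-4],[0.25,0.18,-4],[0.25,0.18,-4],[0.25,0.18,-4]],"turn":[[0,0,0],[0,0,0],[0,0,0],[0,0,0],[0,0,0],[0,0,0],[0,0,0],[0,0,0],[0,0,0],[0,0,0]]}' 50;  python3 -m inch '{"grip":[-1,-1],"travel":[[0,0,0],[0,0,0]],"turn":[[0,0,0],[0,0,0]]}'
```

```text
clock: 15.62
eef_pos: [492.8, 146.3, 15.5]
eef_rot: [-3.139, 0.086, 1.792]
wrist_force: [-1.3, -0.8, 2.9]
finger_gap: 13.3
clock: 15.88
eef_pos: [492.7, 146.2, 15.5]
eef_rot: [-3.139, 0.086, 1.792]
wrist_force: [-0.7, -0.5, 2.3]
finger_gap: 13.3
```

```bash
python3 -m inch '{"grip":[-1,-1,-1,-1,-1,-1,-1],"travel":[[-0.1,0.1,0.5],[-0.25,0.3,1],[-0.4,0.5,1.5],[-0.55,0.65,2],[-0.69,0.82,2.5],[-0.69,0.82,2.5],[-0.69,0.82,2.5]],"turn":[[2.1,0.5,0],[4.3,1,0],[6.4,1.5,0],[8.6,2,0],[10.7,2.5,0],[10.7,2.5,0],[10.7,2.5,0]]}'; python3 - <<'E'
from h import *
print(manip.read_state()['eef_pos'],manip.read_state()['eef_rot']);im,d,c=snap('wrist','w9');snap('side','s9');snap('scene','c9')
cv2.imwrite('pics/w9c.png',cv2.resize(im[90:290,180:330,::-1],None,fx=3,fy=3,interpolation=cv2.INTER_CUBIC))
a=cv2.imread('pics/s9.png')[140:225,195:320];b=cv2.imread('pics/c9.png')[140:240,215:340]
cv2.imwrite('pics/sc9.png',np.hstack([cv2.resize(a,(400,300),interpolation=cv2.INTER_CUBIC),cv2.resize(b,(400,300),interpolation=cv2.INTER_CUBIC)]))
E
```

```text
clock: 16.75
eef_pos: [485.7, 154.3, 40.1]
eef_rot: [-3.137, -0.105, 1.792]
wrist_force: [-0.2, -2.0, -2.2]
finger_gap: 13.5
[485.74073314 154.33645711  40.14490663] [-3.1368481  -0.10471238  1.79205616]
```

View pics/w9c.png

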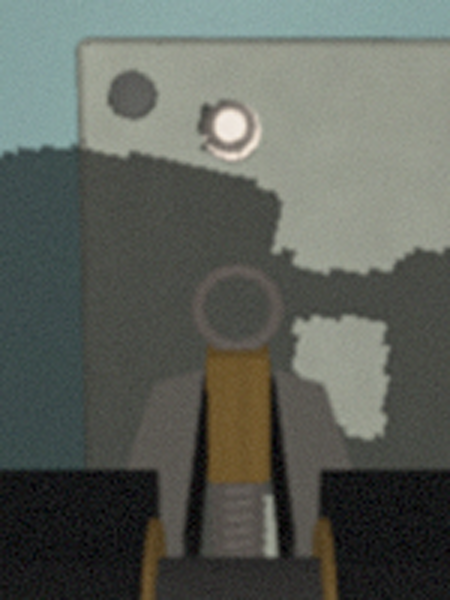

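View pics/sc9.png

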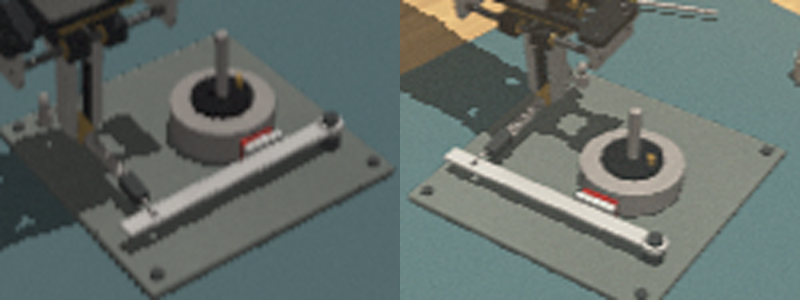

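```bash
python3 - <<'E'
from h import *
c=dict(np.load('pics/w9.npz'));d=c['d']
f=lambda x,y:(x/3+180,y/3+90)
for n,x,y,z in [('posttop',230,126,41),('eye',237,306,45),('brass mid',238,415,50)]:
    u,v=f(x,y); print(n,onplane(c,u,v,z).round(1), world(c,u,v,np.median(d[int(v)-1:int(v)+2,int(u)-1:int(u)+2])).round(1))
for x,y in [(237,268),(197,306),(279,306)]:
    u,v=f(x,y); print(world(c,u,v,np.median(d[int(round(v)):int(round(v))+1,int(round(u)):int(round(u))+1])).round(1))
E
```

```text
posttop [470.5 216.4  41. ] [470.5 216.4  40.1]
eye [480.6 178.6  45. ] [481.5 173.6   9.8]
brass mid [485.9 156.   50. ] [485.9 155.9  49.8]
[478.7 187.1  48.5]
[472.  177.1  47.6]
[489.4 180.8  46.6]
```

```bash
python3 -m inch '{"grip":[-1,-1,-1,-1,-1,-1],"travel":[[-0.2,0.7,0],[-0.4,1.4,0],[-0.6,2.1,0],[-0.72,2.71,0],[-0.72,2.71,0],[-0.72,2.71,0]],"turn":[[-0.3,0,0],[-0.5,-0.1,0],[-0.7,-0.2,0],[-0.9,-0.2,0],[-0.9,-0.2,0],[-0.9,-0.2,0]]}' 60; python3 - <<'E'
from h import *
print(manip.read_state()['eef_pos'],manip.read_state()['eef_rot']);im,d,c=snap('wrist','w10');snap('side','s10');snap('scene','c10')
cv2.imwrite('pics/w10c.png',cv2.resize(im[90:290,180:330,::-1],None,fx=3,fy=3,interpolation=cv2.INTER_CUBIC))
a=cv2.imread('pics/s10.png')[140:225,195:320];b=cv2.imread('pics/c10.png')[140:240,215:340]
cv2.imwrite('pics/sc10.png',np.hstack([cv2.resize(a,(400,300),interpolation=cv2.INTER_CUBIC),cv2.resize(b,(400,300),interpolation=cv2.INTER_CUBIC)]))
E
```

```text
clock: 17.65
eef_pos: [478.4, 181.5, 40.1]
eef_rot: [-3.137, -0.088, 1.793]
wrist_force: [2.0, -8.1, -3.0]
finger_gap: 13.3
[478.38454074 181.48003948  40.11155964] [-3.13660162 -0.08773132  1.79287409]
```

View pics/w10c.png

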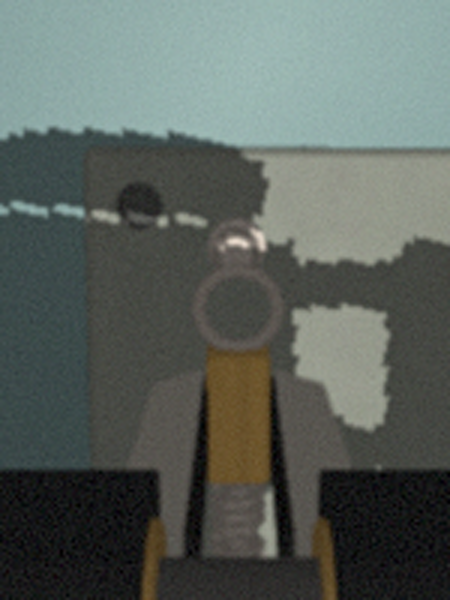

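View pics/sc10.png

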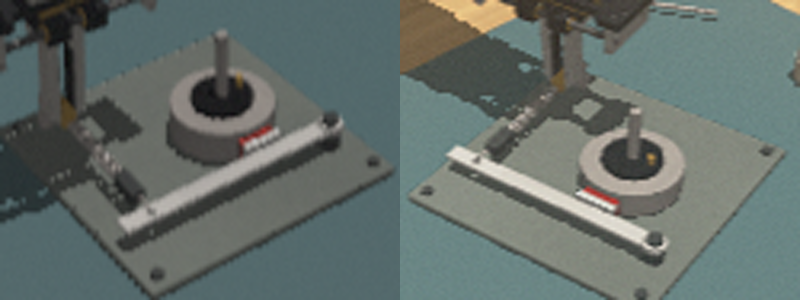

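```bash
python3 - <<'E'
from h import *
c=dict(np.load('pics/w10.npz'));d=c['d']
im=cv2.imread('pics/w10.png')[150:220,225:295]
print([ (np.array(proj(c,[470.5,216.4,z]))-[225,150])*8 for z in (41,25)])
cv2.imwrite('pics/w10d.png',cv2.resize(im,None,fx=8,fy=8,interpolation=cv2.INTER_CUBIC))
f=lambda x,y:(x/3+180,y/3+90)
u,v=f(238,307);print(onplane(c,u,v,45.5))
E
```

```text
[array([268.86293101, 198.163532  ]), array([269.96129178, 180.86881627])]
[473.42709322 205.67803897  45.5       ]
```

View pics/w10d.png

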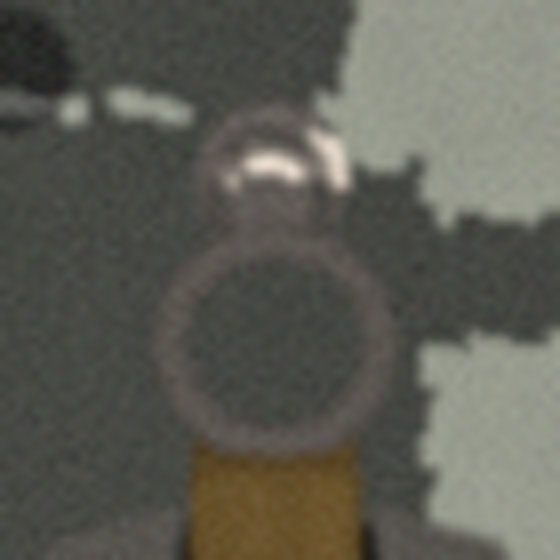

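```bash
python3 -m inch '{"grip":[-1,-1,-1,-1,-1],"travel":[[-0.1,0.4,0.05],[-0.2,0.8,0.1],[-0.31,1.1,0.1],[-0.31,1.1,0.1],[-0.31,1.1,0.1]],"turn":[[0,0,0],[-0.3,-0.1,0],[-0.3,-0.1,0],[-0.3,-0.1,0],[-0.3,-0.1,0]]}' 60; python3 - <<'E'
from h import *
print(manip.read_state()['eef_pos'],manip.read_state()['eef_rot']);im,d,c=snap('wrist','w11')
print([ (np.array(proj(c,[470.5,216.4,z]))-[225,150])*8 for z in (41,25)])
cv2.imwrite('pics/w11d.png',cv2.resize(im[150:220,225:295,::-1],None,fx=8,fy=8,interpolation=cv2.INTER_CUBIC))
E
```

```text
clock: 18.42
eef_pos: [475.1, 191.9, 40.8]
eef_rot: [-3.137, -0.08, 1.793]
wrist_force: [2.9, -11.2, -2.6]
finger_gap: 13.4
[475.14694459 191.90670778  40.84696816] [-3.13660831 -0.08043916  1.79321921]
[array([278.93796522, 326.57791611]), array([279.21694467, 298.16257215])]
```

View pics/w11d.png

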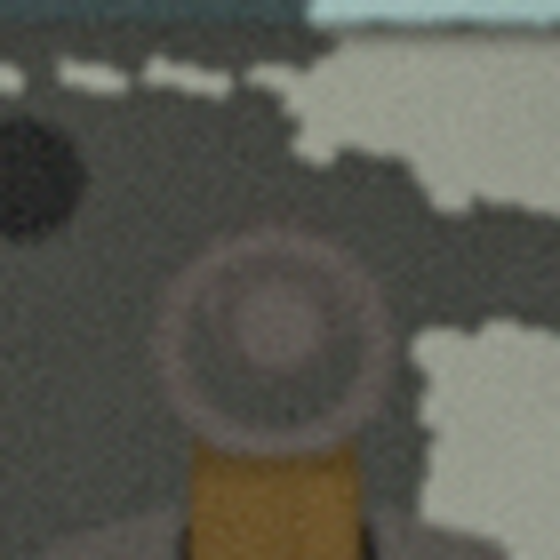

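```bash
python3 -m inch '{"grip":[-1,-1,-1,-1],"travel":[[-0.01,0.06,-0.1],[-0.01,0.06,-0.25],[-0.01,0.06,-0.4],[-0.01,0.06,-0.4]],"turn":[[-0.3,0,0],[-0.6,-0.1,0],[-1,-0.2,0],[-1,-0.2,0]]}'
```

```text
clock: 18.98
eef_pos: [475.0, 192.0, 36.6]
eef_rot: [-3.136, -0.061, 1.794]
wrist_force: [2.6, -11.0, -1.8]
finger_gap: 13.1
```

```bash
python3 -m inch '{"grip":[-1,-1,-1],"travel":[[0,0,-0.1],[0,0,-0.2],[0,0,-0.2]],"turn":[[-0.3,0,0],[-0.6,-0.1,0],[-0.6,-0.1,0]]}'; python3 - <<'E'
from h import *
im,d,c=snap('wrist','w12')
cv2.imwrite('pics/w12d.png',cv2.resize(im[150:220,225:295,::-1],None,fx=8,fy=8,interpolation=cv2.INTER_CUBIC))
E
```

```text
clock: 19.35
eef_pos: [474.8, 191.5, 34.4]
eef_rot: [-3.135, -0.048, 1.794]
wrist_force: [2.9, -11.7, -2.4]
finger_gap: 13.3
```

View pics/w12d.png

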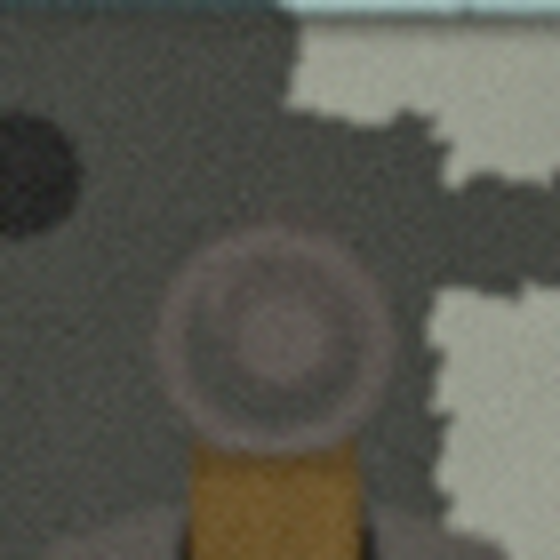

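```bash
python3 -m inch '{"grip":[-1,-1,-1],"travel":[[0.03,0.07,-0.1],[0.03,0.07,-0.3],[0.03,0.07,-0.3]],"turn":[[-0.3,0,0],[-0.8,-0.2,0],[-0.8,-0.2,0]]}';python3 -m inch '{"grip":[-1,-1,-1],"travel":[[0.02,0.06,-0.15],[0.02,0.06,-0.3],[0.02,0.06,-0.3]],"turn":[[-0.3,0,0],[-0.8,-0.2,0],[-0.8,-0.2,0]]}'; python3 - <<'E'
from h import *
im,d,c=snap('wrist','w13');snap('side','s13');snap('scene','c13')
w=cv2.resize(im[150:220,225:295,::-1],(400,400),interpolation=cv2.INTER_CUBIC)
b=cv2.resize(cv2.imread('pics/c13.png')[140:200,240:300],(400,400),interpolation=cv2.INTER_CUBIC)
cv2.imwrite('pics/w13d.png',np.hstack([w,b]))
E
```

```text
clock: 19.77
eef_pos: [475.0, 191.7, 31.2]
eef_rot: [-3.134, -0.032, 1.795]
wrist_force: [2.2, -11.6, -1.0]
finger_gap: 13.1
clock: 20.15
eef_pos: [475.0, 191.9, 28.0]
eef_rot: [-3.134, -0.016, 1.795]
wrist_force: [2.1, -10.9, -1.6]
finger_gap: 13.1
```

View pics/w13d.png

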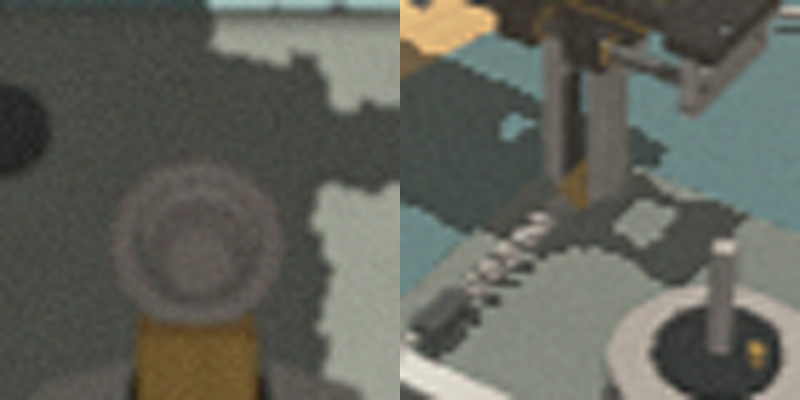

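```bash
python3 -m inch '{"grip":[-1,-1,-1],"travel":[[0.01,0.05,-0.1],[0.01,0.05,-0.17],[0.01,0.05,-0.17]],"turn":[[-0.3,0,0],[-0.8,-0.2,0],[-0.8,-0.2,0]]}';python3 -m inch '{"grip":[-1,-1,-1,-1],"travel":[[0.02,-0.08,0],[0.04,-0.16,0],[0.06,-0.25,0],[0.06,-0.25,0]],"turn":[[0,0,0],[0,0,0],[0,0,0],[0,0,0]]}'
```

```text
clock: 20.68
eef_pos: [475.1, 191.9, 26.3]
eef_rot: [-3.134, 0.0, 1.796]
wrist_force: [3.2, -10.9, -2.2]
finger_gap: 13.4
clock: 21.18
eef_pos: [475.6, 188.9, 26.2]
eef_rot: [-3.134, 0.002, 1.796]
wrist_force: [2.4, -10.3, -2.8]
finger_gap: 13.2
```

```bash
python3 -m inch '{"grip":[-1,-1,-1],"travel":[[0.01,-0.05,0],[0.02,-0.09,0],[0.02,-0.09,0]],"turn":[[0,0,0],[0,0,0],[0,0,0]]}';  python3 - <<'E'
from h import *
im,d,c=snap('wrist','w14')
cv2.imwrite('pics/w14d.png',cv2.resize(im[150:220,225:295,::-1],None,fx=7,fy=7,interpolation=cv2.INTER_CUBIC))
E
```

```text
clock: 21.55
eef_pos: [475.7, 188.1, 26.3]
eef_rot: [-3.134, 0.002, 1.796]
wrist_force: [1.1, -4.7, -1.8]
finger_gap: 13.1
```

View pics/w14d.png

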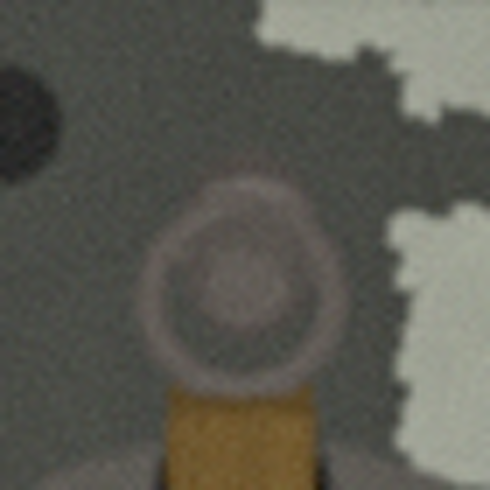

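The load on the gripper fell from 10.3 to 4.7 N, so the eye now bears on the neck. The head covers the ring's far side in the picture. I'll release.

```bash
python3 -m inch '{"grip":[-0.3,-0.3,-0.3,-0.3],"travel":[[0.01,-0.04,0],[0.01,-0.04,0],[0.01,-0.04,0],[0.01,-0.04,0]],"turn":[[0,0,0],[0,0,0],[0,0,0],[0,0,0]]}'; python3 -m inch '{"grip":[-0.3,-0.3,-0.3,-0.3,-0.3,-0.3,-0.3],"travel":[[0,0,2],[0,0,6],[0,-3,10],[0,-8,14],[0,-14,16],[0,-14,16],[0,-14,16]],"turn":[[0,0,0],[0,0,0],[0,0,0],[0,0,0],[0,0,0],[0,0,0],[0,0,0]]}'; python3 - <<'E'
from h import *
im,d,c=snap('wrist','w15');snap('side','s15');snap('scene','c15')
a=cv2.imread('pics/s15.png')[140:225,195:320];b=cv2.imread('pics/c15.png')[140:240,215:340]
cv2.imwrite('pics/sc15.png',np.hstack([cv2.resize(a,(400,300),interpolation=cv2.INTER_CUBIC),cv2.resize(b,(400,300),interpolation=cv2.INTER_CUBIC)]))
E
```

```text
clock: 22.1
eef_pos: [475.7, 187.8, 26.3]
eef_rot: [-3.134, 0.002, 1.796]
wrist_force: [-1.2, -0.8, 0.3]
finger_gap: 33.0
clock: 22.98
eef_pos: [475.7, 48.0, 186.0]
eef_rot: [-3.134, 0.002, 1.796]
wrist_force: [-0.2, -0.1, -0.6]
finger_gap: 33.2
```

View pics/w15.png

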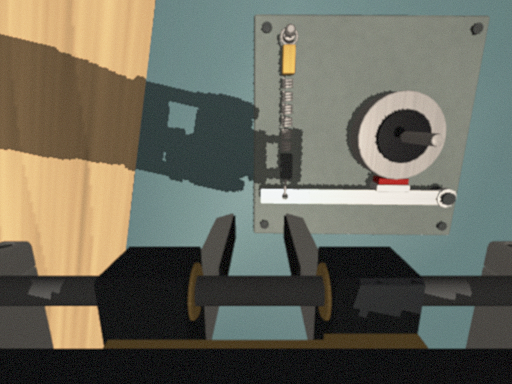

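View pics/sc15.png

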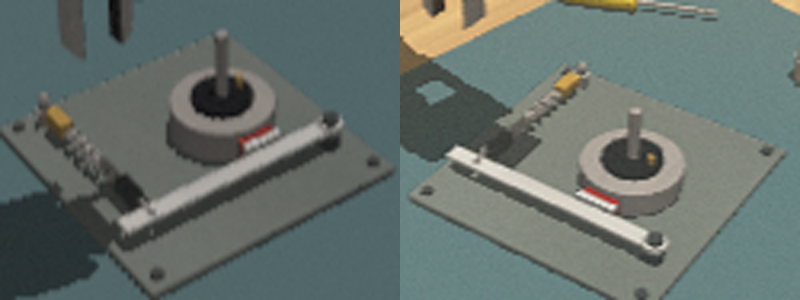

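```bash
python3 - <<'E'
from h import *
c=dict(np.load('pics/w15.npz'));d=c['d']
W=lambda u,v:world(c,u,v,np.median(d[v-1:v+2,u-1:u+2]))
b=W(289,59);k=W(286,165);h=onplane(c,285,196,32);p=onplane(c,448,198,40);pt_=onplane(c,289.5,30,41)
print('brass',b.round(1),'dark',k.round(1),'sep',np.linalg.norm(b-k).round(1),'hole',h.round(1),'hole-dark',np.hypot(*(h-k)[:2]).round(1))
print('plate',W(320,100).round(1),'lever z',W(340,196).round(1),'pivot',p.round(1))
cor=[onplane(c,*q,10)[:2] for q in [(264,224),(442,226),(266,27),(477,28)]]
ang=lambda v:np.degrees(np.arctan2(v[1],v[0]))
print('lever dir',ang((p-h)[:2]),'plate dir',ang(cor[1]-cor[0]),ang(cor[3]-cor[2]), 'hole->post',ang((pt_-h)[:2]))
im=c['im'][5:85,250:330,::-1]; s=cv2.imread('pics/s15.png')[155:190,195:230]
cv2.imwrite('pics/f15.png',np.hstack([cv2.resize(im,(390,390),interpolation=cv2.INTER_CUBIC),cv2.resize(s,(390,390),interpolation=cv2.INTER_CUBIC)]))
E
```

```text
brass [476.2 189.   34.6] dark [501.8  74.6  34.8] sep 117.2 hole [510.5  36.3  32. ] hole-dark 39.3
plate [525.6 158.1   9.6] lever z [577.3  51.5  31. ] pivot [702.1  80.2  40. ]
lever dir 12.903690846884661 plate dir 12.368849767208683 12.514613735542065 hole->post 102.93890925893028
```

View pics/f15.png

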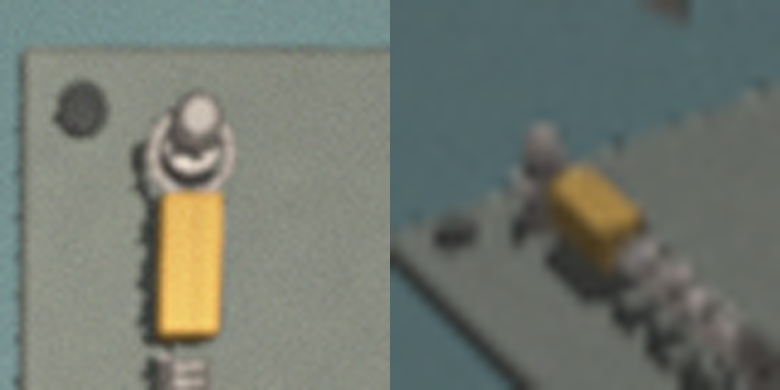

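```bash
python3 - <<'E'
from h import *
print(manip.sign_off(), manip.read_state()['clock'])
E
```

```text
the job is handed in; nothing more can be done
the job is handed in; nothing more can be done
```

The spring is fitted and the job was handed in at about 23 s of the 72 s allowed; no verdict is reported.

**What I did:**
- I gripped the dark block, allowed for the hook standing about 17° to one side, and lowered it into the lever hole. No contact force showed above about 1 N of noise.
- I pulled gently and saw the lever follow, then let go and regripped the brass block.
- I stretched the spring towards the post, with a steady pull of about 11–12 N, and centred the eye over the head by wrist camera. I then lowered it into the groove, let it settle on the neck, released it and moved away.

**Last checks, from the camera after release:**

| Check | Measured | Wanted |
|---|---|---|
| Distance between blocks | about 117 mm | over 112 mm (about 121 mm expected when fitted) |
| Hook block to hole | about 39 mm | 28–44 mm |
| Brass block | level, centre about 28 mm above the bench | eye centre 24.5–33.5 mm |
| Lever | about 0.4–0.5° (0.007–0.009 rad), shoe touching the drum | below 0.02 rad |

- **Eye:** the ring shows around the neck, under the head. I judged its height from the brass block and did not measure it directly.
- **Small disagreements:** the block spacing reads about 4 mm short of the expected 121 mm. Successive camera fixes of the post differed by up to 4 mm. I put both down to calibration.
- **Joint range:** joint 6 read -2.555 rad for a moment early on, against the stated limit of -2.55. Nothing was flagged, but I couldn't confirm that it was tolerated.
- **Bystanders:** I did not measure the spool, screwdriver or jar again at the end. The arm's path stayed well clear of them.

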